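# Clamp a stock bin in the transit cradle with its tension wheel

## Robot

A 6-joint arm with a two-finger parallel gripper is mounted at the origin on the work surface. World frame = base frame: x ahead of the robot, y to its left, z up, the work surface at z = 0. Lengths are in mm, angles in rad, forces in N, time in s.
With the tool pointing down it reaches from about 350 to 725 mm from the base axis. Payload 4.3 kg.
Tool frame: the origin (TCP) lies at the very end of the fingers, on their centre line; the grasp point (between the pads) lies 19 mm behind it; z points along the fingers, y is the line along which they close (so a half turn about z gives the same grasp; the last joint's range is limited). The gripper opens to 85 mm and grips with 20 to 120 N. Pads are 22 mm wide; open, the fingers measure 114 mm over their backs; the gripper's body (76 mm by 85 mm) begins 54 mm behind the grasp point. The pads swing forward as they close: fully open they stand 13 mm farther back than shut.
Start: joints at [-0.11, 0.377, 0.081, 1.274, 0, 1.46], TCP at [575.036, 0.002, 231.329] pointing down, gripper open.
Joint ranges: [-2.72, 2.72], [-0.84, 1.66], [-1.02, 1.22], [-1.77, 2.12], [-1.37, 1.28], [-3.14, 3.14]. Speed limits (rad/s): [2.57, 2.57, 3.14, 3.14, 3.14, 3.14].

## Interface

Orientations are given as a rotation vector (axis times angle).
In Python, from bench import bot gives the robot as it stands. The module is installed in compiled form; this text tells all that it offers.
- The arm moves only by the tool servo_tool, never from a script. Its argument "rows" is text: rows parted by semicolons, each of 7 numbers parted by spaces: the shift along the tool's x, y, z each as a share of 0.15 m, from -1 to 1, then the turn, a rotation vector about the tool's x, y, z each as a share of pi/2 rad, from -1 to 1, then the opening, from 0 (shut) to 1 (fully open). A call has 1 to 5 rows; each row is the pose to reach, as a shift and turn from the pose commanded when the call began, along the tool's axes at that moment; what a row does not reach only later rows make up. A row lasts 1/8 s, in which the tool goes at most 62.5 mm and 10.7 degrees, less where a joint would pass 70% of its speed; a pose out of reach is approached as far as the arm can. A call with a number of a shift or a turn outside -1 to 1 is refused whole. A call with a gripper value outside its range is refused whole. The fingers move at their own pace and stop on an object; "squeeze" is the grip in N (left out, the last holds). Time passes only in rows, so rows that repeat a pose let the fingers close. It gives the time, the measured TCP pose, the force, the opening and the grip force at its end, in the units of the state.
- bot.get_obs(): the state, without advancing time (a new reading comes with each control period).
- bot.capture(name): name is "scene" or "side" or "wrist"; returns a dict with "color" (400x640x3 uint8, blue, green, red), "fov_y" (degrees; the focal length in pixels is half the picture's height over the tangent of half this angle, whatever the lens; pixels are square), "cx", "cy" (the principal point, pixels), "rvec" (rotation vector, rad) and "tvec" (3), from world to camera coordinates, as OpenCV has them; the wrist camera has in their place "T_tool_cam" (4x4, takes a point from camera to tool coordinates, whose origin is the TCP and whose axes are the flange's). Camera axes: x right, y down, z forward; pixel columns grow to the right and rows downward; lengths in mm; the calibration is good to about 2 mm. The wrist camera is an equidistant fisheye: a pixel r from the principal point sees the ray r / f radians off the axis. A picture is of the moment at which its call begins: read the wrist's pose just before it. There is no depth.
- bot.sign_off(): hands the job in; it is judged then, once.
Trained networks look in a picture, given as the dict that the camera call returned (one of the last four; its "shot" number tells which), for a name from the list of things; names that differ only in an ending like _2 or _b are one class to them, and where a whole thing is asked for, a point or a joint stands for the part that bears it (a point fixed in the world has none). Each returns a list of dicts, best first, with "conf" (0 to 1); they miss things now and then, are a little off and sometimes report something else, mostly with a low value. They report only what shows in the picture. A call takes as long as a camera call. They do not tell look-alikes from the thing itself.
- bot.find_in(picture, label): "location" ([x, y, z] in mm, in world coordinates, good to about 4 mm: the middle of the surface that is visible of it).
- bot.masks_of(picture, label): "region" (400x640 bool, what is visible of it).
The state is a dict: "clock": time; "q": joint angles; "dq": joint speeds; "joint_torque": joint torques, N m; "ee_pos": TCP position; "eef_rot": TCP orientation; "wrist_force": force on the tool from outside, world axes, zero at the start; "ft_torque": the same for the moment, N m; "grip_width": finger opening in mm; "grip_force": force on a finger pad.
Only numpy, scipy, OpenCV 4.12 (cv2) and the standard library are available. Lean on these libraries where they do the work, as an engineer would, in place of code of your own. Each camera call takes 0.05 s, during which the arm holds its last target. There are 200 camera calls.

## Task

Stand the narrow blue stock bin of felt balls in the transit cradle, lengthwise between the fixed stop and the pressure plate, and let go of it. Then wind the cradle's tension wheel clockwise until the bin is held firm against the stop, at a clamping force of about 15 N: less than 10 N leaves it loose, and it must never be squeezed beyond 24 N, which crushes the bin. Leave the other things on the bench where they are.

Things in the scene. Friction and masses are not known exactly. Their poses are not given: they have to be found in the camera images.
- bin: Narrow blue shelf bin with green felt balls, 60 mm wide (its x), 120 mm long (its y), 85 mm high at its back (+y), 43 mm at its front lip (-y); the side walls are full height save for the 30 mm next to the lip, so it can be gripped across its 60 mm width at the middle. 0.25 to 0.5 kg. Origin: centre of the underside, z up. Loose; either end may face the stop.
- cradle: Transit cradle fixed to the bench at a varying place and yaw: an aluminium bed 130 by 345 mm, top 10 mm above the bench. Origin at bench level. Its y axis is the clamping line, from the stop (face at y = -110 mm) to the grey drive box (y = 126 to 204 mm, 110 mm wide, top at z = 68 mm).
- bed (a point): Where the middle of the bin's underside goes: on the bed, 5 mm short of touching the stop (cradle x = 0, y = -45, z = 10 mm), same axes as the cradle. Two guide rails 75 mm apart, 12 mm higher than the bed, run along y. The steel pressure plate (60 mm wide, z = 13 to 49 mm) starts with its face somewhere at cradle y = +24 to +54 mm; its place is not measured.
- stop_face (a point): Centre of the stop's face that the bin is pressed against, 30 mm above the bench (cradle x = 0, y = -110 mm). With the bin hard against it the bin's middle is at cradle y = -50 mm.
- stop: The fixed steel stop, a plate 90 mm wide, 18 mm thick, 60 mm high on the bed; origin at its foot's centre (cradle y = -119 mm, z = 10 mm), same axes as the cradle.
- wheel_grip (a point): Point on the upright axis of the tension wheel (cradle y = 165 mm, 119 mm above the bench), in its black grip bar: 70 mm long along this point's x, 16 mm wide along its y, top 10 mm above this point, foot 32 mm below it, on a steel spoked rim of 112 mm diameter whose top is 87 mm above the bench. Turns with the wheel.
- wheel (a joint): Wheel angle, rad: 0 at the start, grows clockwise from above, to 3.7. 1 rad moves the sprung plate 20 mm. Drag 0.37 Nm holds it as left (above 18 N it eases back to 18 N by itself); each N on the bin adds 0.02 Nm: some 0.67 Nm to turn it on slowly at 15 N. Standing still, drag hides up to 0.37 Nm either way (after a quick step that overshoots it reads clamping minus drag). 0.8 to 2.6 rad in all.
- wide_bin: Bystander: wider blue bin, 110 by 150 by 85 mm high, origin under its centre.
- tape: Bystander: roll of tape, 80 mm diameter, 45 mm high, origin under its centre.
- scanner: Bystander: handheld scanner lying down, 135 by 50 by 35 mm, origin under its body.
- carton: Bystander: cardboard carton 90 by 120 by 60 mm, origin under its centre.
- jar: Bystander: jar, 60 mm diameter, 75 mm high, origin under its centre.
- card_stack: Bystander: stack of paper cards 60 by 90 by 20 mm, origin under its centre.
- tin: Bystander: open steel tin, 70 mm diameter, 60 mm high, origin under its centre.
Things that resemble listed ones, but are neither listed nor needed, are in the scene too. What is shaped like the bin but pink, purple or red is not meant.

How it is judged:
By the outcome, as a careful person would: the job done as asked, in the order asked, and still so for the second after the job is handed in, with the robot touching nothing.
It also fails if it takes over 67 s, if anything falls off the work surface, if the arm or the gripper's body presses on something with over 40 N, if the wrist force passes 120 N, or if a joint passes its speed limit or range.

## Working session

There is one attempt and no reset: what is moved stays moved. The work goes in short steps, Python scripts to look and compute and a tool call to move; the robot and the scene stay as the last step left them, time stands still between calls to the robot, and variables do not carry over. Pictures are saved under pics/ and viewed, at most 10 in all, crops included, and the job is handed in when it is done.

Besides the shell and the picture viewer there is one more tool, called as name(argument=value, ...) on one line, values as JSON. servo_tool: Moves the arm, as the interface text tells. Shift numbers are shares of 0.15 m and turn numbers shares of pi/2 rad, none past 1 either way. Its arguments: {"type":"object","properties":{"rows":{"type":"string"},"squeeze":{"type":"number"}},"required":["rows"]}

```bash
mkdir -p pics
cat > look.py <<'E'
from bench import bot
import numpy as np, cv2
s=bot.get_obs(); print({k:np.round(v,3).tolist() for k,v in s.items()})
for n in("scene","side"):
    p=bot.capture(n); cv2.imwrite(f"pics/{n}0.png",p["color"])
    print(n,p["fov_y"],p["cx"],p["cy"],np.round(p["rvec"],3),np.round(p["tvec"],1))
    for l in("bin","cradle","stop","wheel_grip","wide_bin"):
        for d in bot.find_in(p,l)[:4]: print(l,round(d["conf"],2),np.round(d["location"]))
E
python3 look.py
```

```text
{'clock': 0.0, 'q': [-0.11, 0.378, 0.08, 1.274, 0.0, 1.461], 'dq': [-0.0, 0.001, 0.0, -0.002, -0.001, 0.001], 'joint_torque': [0.001, -46.36, 26.988, 0.021, -0.0, -0.0], 'ee_pos': [574.338, 0.056, 230.359], 'eef_rot': [-2.22, -2.22, 0.002], 'wrist_force': [1.057, -0.073, 0.035], 'ft_torque': [-0.011, 0.036, 0.029], 'grip_force': 0.0, 'grip_width': 85.688}
scene 51.317614975262934 324.13647161683895 197.29639971044284 [ 2.021  0.996 -0.482] [-242.2 -255.7 1846.2]
bin 0.87 [ 589. -225.   43.]
bin 0.8 [ 580. -387.   46.]
bin 0.77 [ 356. -638.   41.]
bin 0.57 [ 389. -473.   45.]
stop 0.77 [528.  -2.  45.]
wheel_grip 0.55 [454. 273.  85.]
wheel_grip 0.39 [529.  -0.  44.]
wide_bin 0.93 [ 750. -162.   35.]
wide_bin 0.58 [531.  -0.  46.]
side 42.71073891221215 319.6124989999074 197.7243046855411 [ 0.36  -2.748  1.242] [ 502.2  264.4 1627.3]
bin 0.89 [ 566. -378.   56.]
bin 0.81 [ 369. -429.   44.]
bin 0.72 [ 555. -170.   42.]
bin 0.61 [ 335. -619.   52.]
cradle 0.66 [ 748. -135.   43.]
cradle 0.62 [471. 170.  27.]
stop 0.85 [522.  14.  48.]
wheel_grip 0.83 [437. 289.  89.]
wide_bin 0.64 [ 750. -137.   45.]
```

View pics/scene0.png

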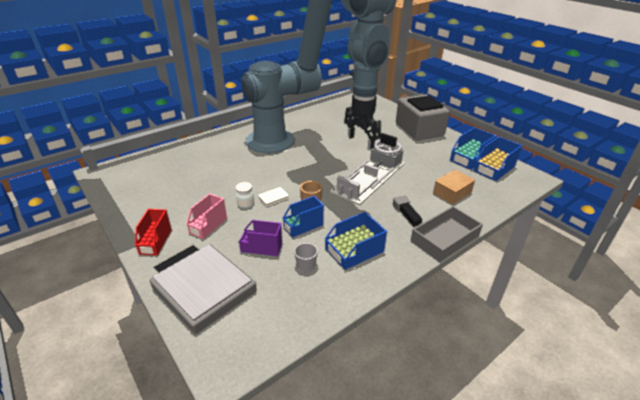

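View pics/side0.png

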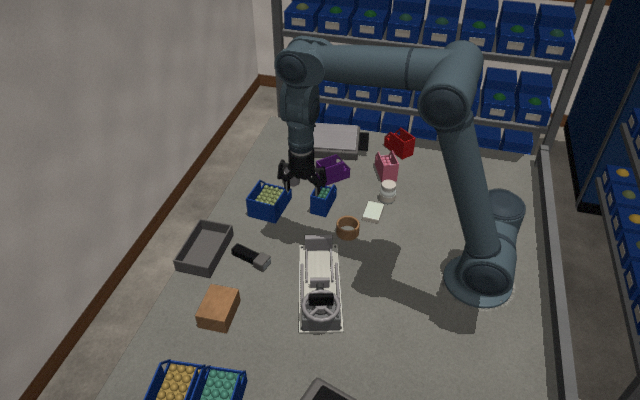

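Blue-shaped candidates in the scene picture:
- The narrow blue bin at (303,216) has green balls and a low lip.
- The wide blue bin at (356,240) has yellow-green balls.
- The blue double tray at (485,155) is too wide.
- The red (153,232), pink (207,216) and purple (262,238) bins are excluded by colour.

Only (303,216) fits. The cradle runs from the stop at (348,185) to the wheel at (387,150). I'll confirm with a crop and look from the wrist.

```bash
cat > w.py <<'E'
from bench import bot
import numpy as np, cv2
from scipy.spatial.transform import Rotation as R
def shot(n="wrist"):
    s=bot.get_obs(); p=bot.capture(n)
    if n=="wrist":
        T=np.eye(4);T[:3,:3]=R.from_rotvec(s["eef_rot"]).as_matrix();T[:3,3]=s["ee_pos"]
        p["Twc"]=T@np.array(p["T_tool_cam"])
    else:
        T=np.eye(4);T[:3,:3]=R.from_rotvec(p["rvec"]).as_matrix();T[:3,3]=p["tvec"];p["Twc"]=np.linalg.inv(T)
    p["f"]=200/np.tan(np.radians(p["fov_y"])/2); p["fish"]=n=="wrist"
    return p
def rays(p,uv):
    d=(np.atleast_2d(uv)-[p["cx"],p["cy"]])/p["f"]
    if p["fish"]:
        r=np.linalg.norm(d,axis=1,keepdims=True)+1e-9
        v=np.c_[d/r*np.sin(r),np.cos(r)]
    else: v=np.c_[d,np.ones(len(d))]
    v=v@p["Twc"][:3,:3].T
    return p["Twc"][:3,3],v/np.linalg.norm(v,axis=1,keepdims=True)
def onz(p,uv,z):
    o,v=rays(p,uv); return o+v*((z-o[2])/v[:,2])[:,None]
def tri(ps,uvs):
    A=np.zeros((3,3));b=np.zeros(3)
    for p,uv in zip(ps,uvs):
        o,v=rays(p,uv);v=v[0];M=np.eye(3)-np.outer(v,v);A+=M;b+=M@o
    return np.linalg.solve(A,b)
def proj(p,X):
    X=np.atleast_2d(X);c=(X-p["Twc"][:3,3])@p["Twc"][:3,:3]
    if p["fish"]:
        r=np.linalg.norm(c[:,:2],axis=1,keepdims=True);d=c[:,:2]/r*np.arctan2(r,c[:,2:])
    else: d=c[:,:2]/c[:,2:]
    return d*p["f"]+[p["cx"],p["cy"]]
E
python3 - <<'E'
from w import *
import pickle
p=shot();a=shot("scene")
print(np.round(p["T_tool_cam"],3),p["f"],p["cx"],p["cy"])
c=cv2.resize(a["color"][130:270,130:410],None,fx=2,fy=2,interpolation=2)
cv2.imwrite("pics/m1.png",np.vstack([cv2.resize(p["color"],(560,350)),cv2.resize(c,(500,250)) if 0 else cv2.copyMakeBorder(cv2.resize(a["color"][160:270,220:400],(400,244),interpolation=2),0,0,0,160,0)]))
for l in("bin","stop","wheel_grip","cradle"):
    for d in bot.find_in(p,l)[:3]: print(l,round(d["conf"],2),np.round(d["location"]))
E
```

```text
[[ 1.00000e-03 -9.51000e-01 -3.09000e-01  8.01050e+01]
 [ 1.00000e+00  1.00000e-03 -0.00000e+00  3.86000e-01]
 [ 0.00000e+00 -3.09000e-01  9.51000e-01 -1.42173e+02]
 [ 0.00000e+00  0.00000e+00  0.00000e+00  1.00000e+00]] 309.70691628693146 320.1836988021422 195.94408072321488
bin 0.64 [ 567. -163.   40.]
bin 0.43 [ 329. -425.   23.]
stop 0.89 [527.  10.  72.]
cradle 0.76 [502.  90.  10.]
cradle 0.32 [527.  10.  73.]
```

View pics/m1.png

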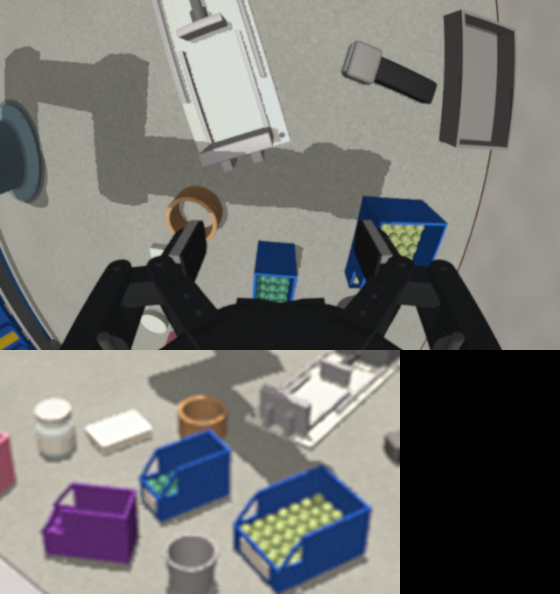

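The crop confirms the narrow blue bin with green balls, with its low lip facing -y. The wrist view shows the stop at about (235,150), the plate at about (200,25) and the bin at about (275,270). Next I'll go nearer the bin.

servo_tool(rows="-0.4 0 0 0 0 0 1; -0.8 0 0 0 0 0 1; -1 0 0 0 0 0 1; -1 0 0 0 0 0 1")

```text
clock: 1.4
ee_pos: [574.9, -152.2, 231.1]
eef_rot: [2.225, 2.217, -0.0]
wrist_force: [-1.1, 0.2, 0.2]
grip_width: 85.4
grip_force: 0.0
```

```bash
cat > wb.py <<'E'
from w import *
import sys,pickle
p=shot(); k=sys.argv[1]
for l in sys.argv[2:]:
    for d in bot.find_in(p,l)[:3]: print(l,round(d["conf"],2),np.round(d["location"]),proj(p,d["location"]).round())
    for d in bot.masks_of(p,l)[:2]:
        m=d["region"];ys,xs=np.nonzero(m);print(l,"mask",round(d["conf"],2),m.sum(),xs.min(),xs.max(),ys.min(),ys.max())
pickle.dump(p,open(f"{k}.pkl","wb"));cv2.imwrite(f"pics/{k}.png",p["color"])
print(np.round(bot.get_obs()["ee_pos"],1),bot.get_obs()["clock"])
E
python3 wb.py b1 bin
```

```text
bin 0.93 [ 582. -354.   44.] [[326. 318.]]
bin 0.71 [ 350. -472.   72.] [[182. 373.]]
bin 0.42 [ 313. -590.   22.] [[189. 389.]]
bin mask 0.94 892 162 197 349 391
bin mask 0.83 3701 273 364 281 345
[ 575.  -149.2  231.3] 1.55
```

servo_tool(rows="-0.35 0 0 0 0 0 1; -0.5 0 0 0 0 0 1; -0.5 0 0 0 0 0 1")

```text
clock: 1.92
ee_pos: [575.1, -225.2, 231.1]
eef_rot: [-2.222, -2.22, -0.001]
wrist_force: [0.7, -0.0, -0.2]
grip_width: 85.3
grip_force: 0.0
```

```bash
python3 wb.py b2 bin
python3 - <<'E'
import cv2,numpy as np
a=cv2.imread("pics/b1.png")[0:370,120:520];b=cv2.imread("pics/b2.png")[0:370,120:520]
cv2.imwrite("pics/b12.png",cv2.resize(np.hstack([a,b]),None,fx=1,fy=1))
E
```

```text
bin 0.86 [ 564. -216.   36.] [[309. 163.]]
bin 0.77 [ 578. -375.   47.] [[322. 289.]]
bin 0.67 [ 333. -591.   56.] [[182. 382.]]
bin mask 0.96 6789 275 346 110 222
bin mask 0.86 423 157 187 284 365
[ 575.1 -223.5  231.4] 2.075
```

View pics/b12.png

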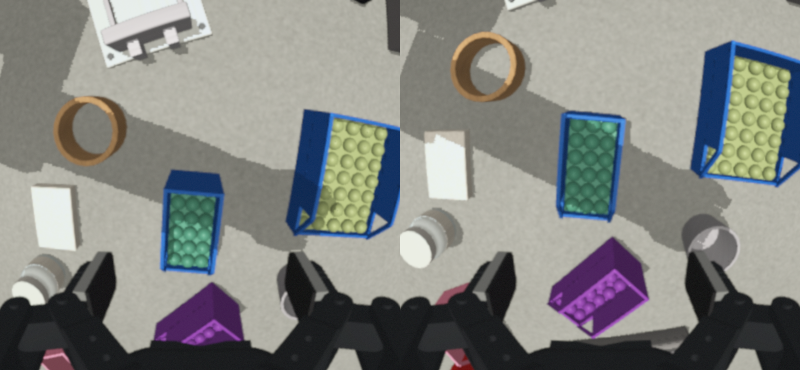

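Left panel: narrow bin back rim corners at about (165,188) and (222,190). Right panel: (565,115) and (624,119), with the lip ends at about (558,215) and (612,219). I'll fit the bin pose from both views.

Run:
```python
from w import *
import pickle
from scipy.optimize import least_squares
p1,p2=[pickle.load(open(f"b{i}.pkl","rb")) for i in(1,2)]
U1=[[285,188],[342,190],[284,270],[332,273]];U2=[[285,114],[344,118],[278,215],[332,219]]
for a,b in zip(U1,U2): print(tri([p1,p2],[a,b]).round(1))
M=np.array([[-30,60,85],[30,60,85],[-30,-60,43],[30,-60,43.]])
def f(v):
    X=M@R.from_euler("z",v[3]).as_matrix().T+v[:3]
    return np.r_[proj(p1,X)-U1,proj(p2,X)-U2].ravel()
s=least_squares(f,[570,-210,0,0]);print(s.x.round(3));print(s.fun.reshape(-1,2).round(1))
```

```text
[ 541.3 -159.3   79.3]
[ 598.  -163.8   72.2]
[ 529.2 -272.8   49.5]
[ 589.3 -279.5   45.1]
[ 5.63995e+02 -2.21165e+02 -6.53100e+00 -8.60000e-02]
[[-1.  -0.8]
 [ 2.   2. ]
 [ 0.  -1.5]
 [-0.9 -0.9]
 [-3.1 -0.5]
 [ 1.1  0.6]
 [ 2.6  0.2]
 [-0.5  0.4]]
```

servo_tool(rows="0.035 -0.067 0.35 0 0 0.06 1; 0.035 -0.067 0.7 0 0 0.06 1; 0.035 -0.067 0.8 0 0 0.06 1; 0.035 -0.067 0.8 0 0 0.06 1", squeeze=22)

```text
clock: 2.58
ee_pos: [564.7, -218.8, 111.3]
eef_rot: [-2.321, -2.115, 0.001]
wrist_force: [-0.1, -0.6, 0.8]
grip_width: 85.4
grip_force: 0.0
```

servo_tool(rows="0 0 0.2 0 0 0 1; 0 0 0.35 0 0 0 1; 0 0 0.47 0 0 0 1; 0 0 0.47 0 0 0 1")

```text
clock: 3.08
ee_pos: [565.9, -220.0, 42.0]
eef_rot: [2.322, 2.114, 0.001]
wrist_force: [-0.3, 0.7, 0.1]
grip_width: 85.5
grip_force: 0.0
```

servo_tool(rows="0 0 0 0 0 0 0.6; 0 0 0 0 0 0 0.3; 0 0 0 0 0 0 0.3; 0 0 0 0 0 0 0.3; 0 0 0 0 0 0 0.3")

```text
clock: 3.7
ee_pos: [566.1, -220.5, 43.0]
eef_rot: [2.321, 2.112, 0.001]
wrist_force: [-1.7, 0.7, 5.8]
grip_width: 59.8
grip_force: 26.0
```

servo_tool(rows="0 0 -0.2 0 0 0 0.3; 0 0 -0.5 0 0 0 0.3; 0 0 -0.8 0 0 0 0.3; 0 0 -0.95 0 0 0 0.3; 0 0 -0.95 0 0 0 0.3")

```text
clock: 4.32
ee_pos: [566.6, -220.5, 185.8]
eef_rot: [2.32, 2.111, 0.003]
wrist_force: [0.6, -0.5, -3.6]
grip_width: 60.3
grip_force: 26.1
```

servo_tool(rows="0.3 -0.1 -0.2 0 0 -0.06 0.3; 0.6 -0.2 -0.3 0 0 -0.06 0.3; 0.93 -0.3 -0.4 0 0 -0.06 0.3; 0.93 -0.3 -0.4 0 0 -0.06 0.3")

```text
clock: 4.82
ee_pos: [532.2, -73.3, 243.1]
eef_rot: [-2.215, -2.226, -0.001]
wrist_force: [0.6, -1.0, -3.3]
grip_width: 59.5
grip_force: 26.4
```

```bash
python3 wb.py c1 stop wheel_grip cradle
```

```text
stop 0.94 [523.   5.  72.] [[311. 100.]]
stop mask 0.69 1976 266 354 80 127
stop mask 0.29 190 423 442 339 350
cradle 0.56 [507.  51.  12.] [[299.  62.]]
[533.1 -77.6 242.4] 5.175
```

servo_tool(rows="0.3 -0.07 0 0 0 0 0.3; 0.6 -0.13 0 0 0 0 0.3; 0.8 -0.2 0 0 0 0 0.3;  0.8 -0.2 0 0 0 0 0.3")

```text
clock: 5.68
ee_pos: [502.6, 44.6, 243.0]
eef_rot: [-2.218, -2.223, 0.001]
wrist_force: [0.3, -0.3, -3.9]
grip_width: 59.4
grip_force: 26.3
```

```bash
python3 wb.py c2 stop wheel_grip cradle
python3 - <<'E'
import cv2,numpy as np
a=cv2.imread("pics/c1.png")[0:370,120:520];b=cv2.imread("pics/c2.png")[0:370,120:520]
cv2.imwrite("pics/c12.png",np.hstack([a,b]))
E
```

```text
stop mask 0.22 1145 418 458 347 387
stop mask 0.2 15149 221 372 0 138
cradle 0.81 [481. 156.   9.] [[302.  73.]]
[503.6  42.5 243.2] 6.025
```

View pics/c12.png

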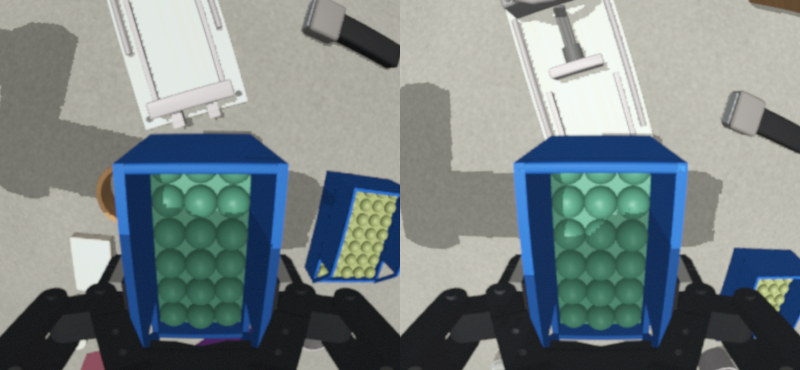

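Left panel: stop top face from (147,103) to (235,91), bed corners at (146,128) and (247,101). Right panel: plate at about (577,66). The bin hangs straight in the gripper. Next I'll view the wheel end.

servo_tool(rows="0.3 -0.07 0 0 0 0 0.3; 0.6 -0.15 0 0 0 0 0.3; 0.8 -0.2 0 0 0 0 0.3;  0.8 -0.2 0 0 0 0 0.3")

```text
clock: 6.52
ee_pos: [473.0, 164.7, 243.3]
eef_rot: [-2.218, -2.224, -0.0]
wrist_force: [-0.8, -0.5, -2.7]
grip_width: 59.1
grip_force: 26.2
```

```bash
python3 wb.py c3 wheel_grip cradle
python3 - <<'E'
import cv2,numpy as np
a=cv2.imread("pics/c1.png")[0:135,220:380];b=cv2.imread("pics/c2.png")[0:135,220:380];c=cv2.imread("pics/c3.png")[0:135,200:400]
f=lambda x,w:cv2.resize(x,None,fx=w,fy=w,interpolation=2)
cv2.imwrite("pics/c13.png",np.vstack([np.hstack([f(a,2.5),f(b,2.5)]),cv2.copyMakeBorder(f(c,1.9),0,0,0,420,0)]))
E
```

```text
wheel_grip 0.68 [441. 278.  89.] [[286.  65.]]
wheel_grip 0.67 [451. 259.  86.] [[297.  84.]]
wheel_grip 0.2 [699. 109.  31.] [[486. 211.]]
wheel_grip mask 0.78 6991 232 346 10 119
cradle 0.87 [454. 258.  87.] [[301.  85.]]
cradle mask 0.79 12872 232 366 11 141
cradle mask 0.29 6841 485 562 0 97
[473.7 162.4 243.3] 6.775
```

View pics/c13.png

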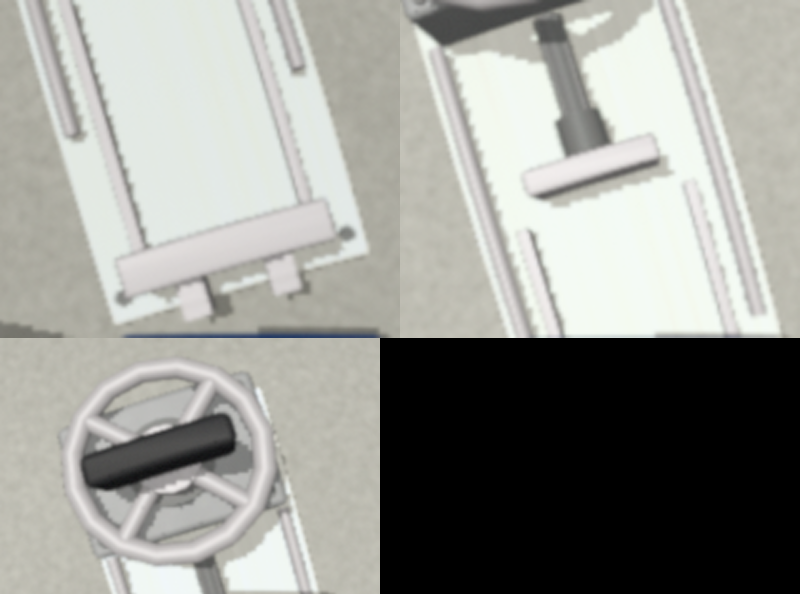

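The crop shows the stop's top corners, the bed corners, the plate at crop (590,165) and the grip bar running across the cradle at (159,451). I'll fit the cradle pose, plate position and wheel axis.

```bash
python3 - <<'E'
from w import *
import pickle
from scipy.optimize import least_squares
p1,p2,p3=[pickle.load(open(f"c{i}.pkl","rb")) for i in(1,2,3)]
h=lambda a,s,o,oy=0:np.array([[x/s+o,(y-oy)/s] for x,y in a])
S=h([(117,261),(325,202),(333,237),(124,295)],2.5,220); B=h([(113,325),(370,252)],2.5,220)
W=h([(168.5,460.5)],1.9,200,338);G=h([(159,451)],1.9,200,338)
def w(v,M): return np.array(M,float)@R.from_euler("z",v[2]).as_matrix().T+[v[0],v[1],0]
def f(v):
    return np.r_[proj(p1,w(v,[(-45,-110,70),(45,-110,70),(45,-128,70),(-45,-128,70)]))-S,
      proj(p1,w(v,[(-65,v[3],10),(65,v[3],10)]))-B, proj(p3,w(v,[(0,165,87)]))-W, proj(p3,w(v,[(0,165,129)]))-G].ravel()
s=least_squares(f,[490,110,.27,-138]);v=s.x;print(v.round(3));print(s.fun.reshape(-1,2).round(1))
for n,m in dict(bed=(0,-45,10),wheel=(0,165,119)).items(): print(n,w(v,[m]).round(1))
# plate face top edge in c2, z=49
pf=onz(p2,h([(532,195),(660,158)],2.5,220),49); c=R.from_euler("z",-v[2]).apply(pf-[v[0],v[1],0]);print("plate",c.round(1))
pf=onz(p2,h([(525,172),(655,136)],2.5,220),49); c=R.from_euler("z",-v[2]).apply(pf-[v[0],v[1],0]);print("plate back",c.round(1))
e=onz(p3,h([(83,470),(235,432)],1.9,200,338),129);d=e[1]-e[0];print("bar yaw",np.arctan2(d[1],d[0]),np.linalg.norm(d))
# stop height check: triangulate grip centre? bin in hand
E
python3 -c "
from bench import bot;print(bot.get_obs())"
```

```text
[ 4.88603e+02  1.20323e+02  2.80000e-01 -1.38361e+02]
[[-2.  -0.4]
 [ 0.6 -1.4]
 [ 2.1  1.6]
 [ 0.3  2.6]
 [-0.4 -0.1]
 [-0.   0.2]
 [-0.2 -0.8]
 [-0.4 -1.3]]
bed [[501.   77.1  10. ]]
wheel [[443.  278.9 119. ]]
plate [[142.3  -6.6  49. ]
 [212.6  -0.5  49. ]]
plate back [[141.7   4.1  49. ]
 [212.6  10.2  49. ]]
bar yaw 0.2230110427982486 67.56602513055208
{'clock': 6.775, 'q': array([ 2.03683317e-01,  2.22687192e-01, -1.01366690e-01,  1.24661454e+00,
       -3.69344535e-04,  1.77616774e+00]), 'dq': array([-0.00313627, -0.00150553, -0.00121002,  0.00070153,  0.00030914,
        0.00116311]), 'joint_torque': array([ 2.84094717e-01, -4.01171887e+01,  2.81542146e+01,  2.13549807e-03,
        1.72186381e-02, -2.29253652e-03]), 'ee_pos': array([473.73064905, 162.36689283, 243.29760237]), 'eef_rot': array([ 2.22304752e+00,  2.21929791e+00, -1.50390028e-04]), 'wrist_force': array([ 0.0546169 , -0.20019201, -3.13682736]), 'ft_torque': array([-0.01539585,  0.01481267, -0.03381122]), 'grip_force': 26.235380172729492, 'grip_width': 59.76290544093595}
```

Run:
```python
from w import *
import pickle
p2=pickle.load(open("c2.pkl","rb"));p1=pickle.load(open("c1.pkl","rb"))
v=np.array([488.6,120.3,.28])
h=lambda a,s,o:np.array([[x/s+o,y/s] for x,y in a])
for pts in([(132,195),(260,158)],[(125,172),(255,136)]):
    pf=onz(p2,h(pts,2.5,220),49); print("plate",R.from_euler("z",-v[2]).apply(pf-[v[0],v[1],0]).round(1))
for p in(p1,p2):
  T=np.linalg.inv(np.array(p["T_tool_cam"]))
  Twt=p["Twc"]@T
  for z in(-38,-42,-46):
    o=(Twt@[0,0,z,1])[2]
    X=onz(p,[(234,165.),(408,165)],o); print(z,(np.c_[X,[1,1]]@np.linalg.inv(Twt).T)[:,:3].round(1).tolist())
  # bottom back corners
```

```text
plate [[-27.8  36.8  49. ]
 [ 29.   36.5  49. ]]
plate [[-27.9  47.5  49. ]
 [ 29.6  46.4  49. ]]
-38 [[57.6, -30.1, -37.9], [57.7, 31.4, -38.0]]
-42 [[58.5, -28.9, -41.9], [58.6, 30.2, -41.9]]
-46 [[59.4, -27.7, -45.9], [59.4, 29.0, -45.9]]
-38 [[57.7, -30.0, -37.9], [57.7, 31.4, -38.0]]
-42 [[58.5, -28.9, -41.9], [58.6, 30.2, -42.0]]
-46 [[59.4, -27.7, -46.0], [59.5, 29.0, -46.0]]
```

servo_tool(rows="-0.25 0.08 0 0 0 -0.1 0.3; -0.5 0.16 0.1 0 0 -0.178 0.3; -0.547 0.176 0.4 0 0 -0.178 0.3; -0.547 0.176 0.667 0 0 -0.178 0.3; -0.547 0.176 0.667 0 0 -0.178 0.3")

```text
clock: 7.4
ee_pos: [496.5, 80.1, 140.3]
eef_rot: [-1.889, -2.503, 0.008]
wrist_force: [0.5, -0.7, -2.4]
grip_width: 59.5
grip_force: 26.7
```

Run:
```python
from w import *
p=shot();q=shot("side");a=shot("scene")
print(bot.get_obs()["ee_pos"].round(1),bot.get_obs()["eef_rot"].round(3))
f=lambda x,w:cv2.resize(x,None,fx=w,fy=w,interpolation=2)
u,v=proj(q,[500,79,50])[0].astype(int);x,y=proj(a,[500,79,50])[0].astype(int);print(u,v,x,y)
cv2.imwrite("pics/d1.png",np.vstack([f(p["color"][0:200,120:520],1.5),np.hstack([f(q["color"][v-50:v+50,u-50:u+50],3),f(a["color"][y-50:y+50,x-50:x+50],3)])]))
```

```text
[501.1  81.1 145.1] [1.89  2.507 0.003]
319 257 358 174
```

View pics/d1.png

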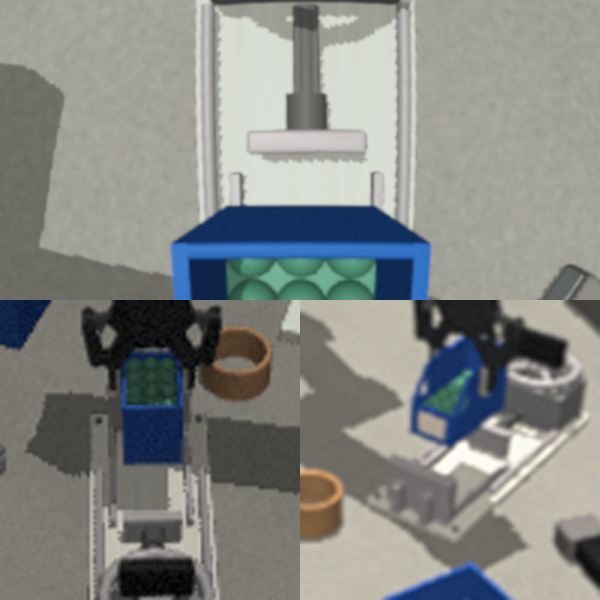

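Wrist view: the rails are parallel to the bin. The plate and rail centre is at column 307 and the bin centre at 301, so the bin sits about 3.5 mm too far to the left. I'll check the distance along y.

Run:
```python
from w import *
p=shot();s=bot.get_obs();print(s["ee_pos"].round(1),s["eef_rot"].round(3))
Twt=p["Twc"]@np.linalg.inv(np.array(p["T_tool_cam"]))
g=lambda uv,z:((np.c_[onz(p,np.array(uv)/1.5+[120,0],z),np.ones(len(uv))]@np.linalg.inv(Twt).T)[:,:3]).round(1).tolist()
print("plate face top",g([(249,151),(365,151)],49),"rails end z22",g([(236,174),(377,174)],22))
z=s["ee_pos"][2]; print("bin back bottom",g([(225,207),(375,207)],z-43),"rim",g([(173,243),(429,243)],z+42))
```

```text
[501.6  81.3 145.5] [1.889 2.507 0.004]
plate face top [[78.6, -25.5, 95.9], [78.9, 33.4, 96.1]] rails end z22 [[65.5, -36.1, 122.9], [65.7, 44.3, 123.1]]
bin back bottom [[56.6, -29.7, 42.5], [56.7, 30.6, 42.6]] rim [[59.6, -28.0, -42.5], [59.6, 29.4, -42.4]]
```

servo_tool(rows="0 0.023 0.15 0 0 0 0.3; 0 0.023 0.35 0 0 0 0.3; 0 0.023 0.5 0 0 0 0.3; 0 0.023 0.58 0 0 0 0.3; 0 0.023 0.58 0 0 0 0.3")

```text
clock: 8.22
ee_pos: [503.4, 82.4, 56.7]
eef_rot: [1.89, 2.509, 0.001]
wrist_force: [-0.8, 0.7, -3.7]
grip_width: 59.2
grip_force: 26.7
```

servo_tool(rows="0 0 0.02 0 0 0 0.3; 0 0 0.035 0 0 0 0.3; 0 0 0.035 0 0 0 0.3")

```text
clock: 8.6
ee_pos: [505.2, 81.3, 53.2]
eef_rot: [1.888, 2.505, 0.001]
wrist_force: [0.1, -3.8, 5.8]
grip_width: 59.9
grip_force: 27.9
```

Contact with the bed is felt (+5.8 N). Releasing and rising.

servo_tool(rows="0 0 0 0 0 0 0.8; 0 0 0 0 0 0 1; 0 0 0 0 0 0 1; 0 0 -0.2 0 0 0 1; 0 0 -0.5 0 0 0 1")

```text
clock: 9.22
ee_pos: [501.3, 82.3, 125.4]
eef_rot: [-1.888, -2.507, 0.004]
wrist_force: [1.5, 0.0, 0.3]
grip_width: 85.4
grip_force: 0.0
```

servo_tool(rows="-0.2 0 -0.4 0 0 0 1; -0.4 0 -0.8 0 0 0 1; -0.5 0 -1 0 0 0 1; -0.5 0 -1 0 0 0 1")

```text
clock: 9.72
ee_pos: [526.2, 8.9, 279.4]
eef_rot: [1.889, 2.503, 0.006]
wrist_force: [-0.4, 0.2, -0.0]
grip_width: 85.3
grip_force: 0.0
```

Run:
```python
from w import *
import pickle
p=shot();a=shot("scene");s=bot.get_obs();print(s["clock"],s["ee_pos"].round(1))
pickle.dump(p,open("e1.pkl","wb"))
f=lambda x,w:cv2.resize(x,None,fx=w,fy=w,interpolation=2)
x,y=proj(a,[485,120,50])[0].astype(int)
cv2.imwrite("pics/e1.png",np.hstack([f(p["color"][0:300,200:440],2)[:600],cv2.copyMakeBorder(f(a["color"][y-60:y+60,x-50:x+50],3),0,240,0,0,0)]))
```

```text
9.825 [523.7  10.2 275.7]
```

View pics/e1.png

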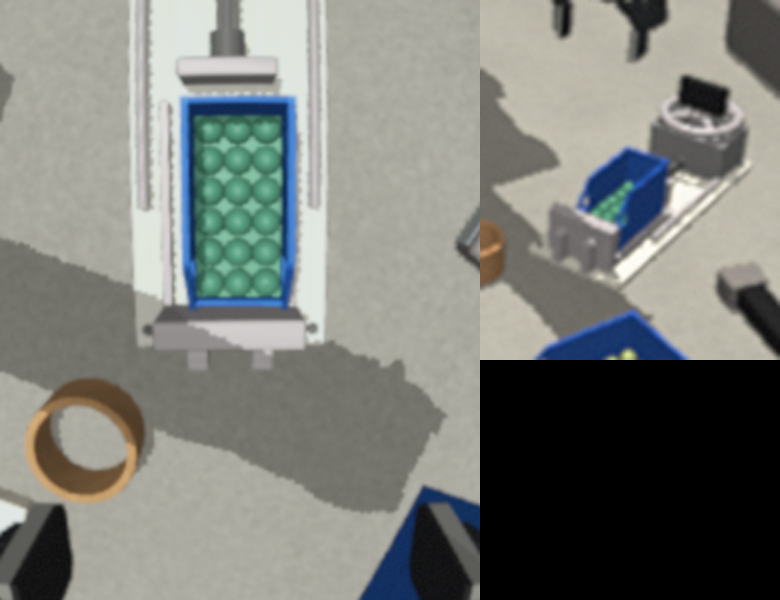

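The bin stands between the stop and the plate, but it looks to the right: rim centre at column 239, plate centre 228, stop centre 230. I'll measure that.

Run:
```python
from w import *
import pickle
p=pickle.load(open("e1.pkl","rb"))
Twt=p["Twc"]@np.linalg.inv(np.array(p["T_tool_cam"]))
def g(n,uv,z):
    X=onz(p,np.array(uv,float)/2+[200,0],z);print(n,X.round(1).tolist(),((np.c_[X,np.ones(len(uv))]@np.linalg.inv(Twt).T)[:,:2]).round(1).tolist())
g("rim back",[(181,98),(296,98)],95)
g("lip",[(189,306),(290,306)],53)
g("plate",[(177,77),(277,77)],49)
g("stop inner",[(156,322),(302,320)],70);g("stop outer",[(154,349),(304,347)],70)
g("bed end",[(138,345),(325,343)],10);g("bed edge top",[(131,20),(328,20)],10)
g("left rail",[(164,102),(170,300)],22);g("rail long",[(144,208),(314,208)],22)
```

```text
rim back [[462.0, 128.5, 95.0], [519.0, 144.8, 95.0]] [[133.1, -30.2], [133.1, 29.1]]
lip [[494.5, 14.5, 53.0], [553.1, 31.2, 53.0]] [[14.7, -30.5], [14.7, 30.5]]
plate [[450.2, 146.4, 49.0], [506.9, 162.3, 49.0]] [[153.7, -36.9], [153.4, 21.9]]
stop inner [[478.7, 3.6, 70.0], [560.0, 27.8, 70.0]] [[8.4, -48.5], [9.5, 36.3]]
stop outer [[481.5, -12.5, 70.0], [565.9, 12.7, 70.0]] [[-7.8, -50.2], [-6.7, 37.9]]
bed end [[466.3, -29.5, 10.0], [589.7, 6.9, 10.0]] [[-19.8, -70.0], [-18.6, 58.7]]
bed edge top [[403.6, 184.6, 10.0], [528.1, 219.5, 10.0]] [[203.3, -71.5], [202.7, 57.8]]
left rail [[442.9, 132.8, 22.0], [480.6, 9.0, 22.0]] [[142.7, -47.8], [13.3, -45.5]]
rail long [[448.9, 63.0, 22.0], [553.5, 92.5, 22.0]] [[73.9, -61.2], [73.6, 47.5]]
```

The bin sits about 6 mm off the cradle axis, just inside the right rail. The earlier view was taken while the arm was still swinging, so its correction was wrong. I'll close the gripper on the axis to slide the bin back to centre.

servo_tool(rows="0.2 -0.02 0.2 0 0 0 1; 0.4 -0.038 0.5 0 0 0 1; 0.5 -0.038 0.8 0 0 0 1; 0.5 -0.038 1 0 0 0 1; 0.5 -0.038 1 0 0 0 1")

```text
clock: 10.45
ee_pos: [493.1, 81.3, 122.2]
eef_rot: [-1.884, -2.505, 0.009]
wrist_force: [0.3, -1.3, -0.2]
grip_width: 85.3
grip_force: 0.0
```

servo_tool(rows="0 0 0 0 0 0 1; 0 0 0.2 0 0 0 1; 0 0 0.4 0 0 0 1; 0 0 0.48 0 0 0 1; 0 0 0.48 0 0 0 1")

```text
clock: 11.08
ee_pos: [497.8, 80.6, 54.4]
eef_rot: [1.89, 2.509, 0.0]
wrist_force: [0.6, 0.1, 0.9]
grip_width: 85.4
grip_force: 0.0
```

servo_tool(rows="0 0 0 0 0 0 0.75; 0 0 0 0 0 0 0.68; 0 0 0 0 0 0 0.6; 0 0 0 0 0 0 0.6; 0 0 0 0 0 0 0.6")

```text
clock: 11.7
ee_pos: [500.6, 81.0, 56.2]
eef_rot: [1.887, 2.506, 0.006]
wrist_force: [2.1, 0.4, 6.0]
grip_width: 59.8
grip_force: 25.1
```

Grip centre is now at (500.6, 81.0), within 1 mm of the axis. Release, rise and head for the wheel.

servo_tool(rows="0 0 0 0 0 0 0.8; 0 0 0 0 0 0 1; 0 0 0 0 0 0 1; 0 0 -0.2 0 0 0 1; 0 0 -0.5 0 0 0 1")

```text
clock: 12.32
ee_pos: [495.5, 80.6, 128.2]
eef_rot: [-1.888, -2.506, 0.005]
wrist_force: [0.5, -0.2, 0.5]
grip_width: 85.4
grip_force: 0.0
```

servo_tool(rows="0 0 -0.3 0 0 0 1; 0.2 0 -0.6 0 0 0 1; 0.5 0 -0.8 0 0 0 1; 0.6 0 -0.8 0 0 0 1; 0.6 0 -0.8 0 0 0 1")

```text
clock: 12.95
ee_pos: [472.0, 167.5, 248.0]
eef_rot: [-1.888, -2.511, 0.002]
wrist_force: [-1.0, -1.0, -0.1]
grip_width: 85.3
grip_force: 0.0
```

servo_tool(rows="0 0 0 0 0 0 1; 0 0 0 0 0 0 1; 0 0 0 0 0 0 1")

```text
clock: 13.32
ee_pos: [472.6, 166.4, 248.4]
eef_rot: [-1.891, -2.508, 0.002]
wrist_force: [0.3, 0.3, -0.4]
grip_width: 85.3
grip_force: 0.0
```

Run:
```python
from w import *
import pickle
p=shot();a=shot("scene");s=bot.get_obs();print(s["clock"],s["ee_pos"].round(1),s["eef_rot"].round(3),s["q"].round(2))
pickle.dump([p,a],open("f1.pkl","wb"))
f=lambda x,w:cv2.resize(x,None,fx=w,fy=w,interpolation=2)
x,y=proj(a,[485,120,50])[0].astype(int)
cv2.imwrite("pics/f1.png",np.hstack([f(p["color"][0:300,200:440],2)[:600],cv2.copyMakeBorder(f(a["color"][y-60:y+60,x-50:x+50],3),0,240,0,0,0)]))
```

```text
13.425 [472.8 166.7 248.7] [-1.891e+00 -2.508e+00  1.000e-03] [ 0.21  0.22 -0.09  1.26 -0.    1.5 ]
```

View pics/f1.png

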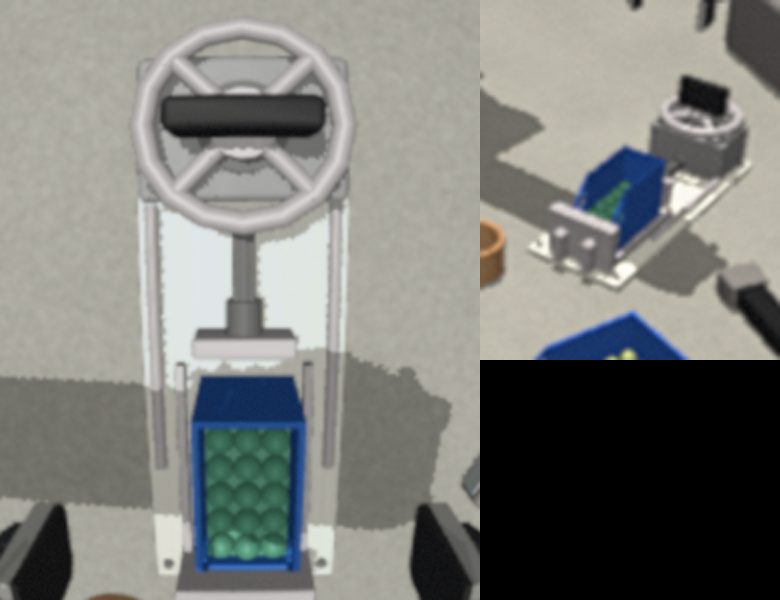

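The bin now stands centred between the rails, with the lip end near the stop and the plate at about (245,345) in front of it. The wheel rim is centred at about (244,127) and the bar spans (163–324, 115). I'll compute the offset to the wheel axis.

Run:
```python
from w import *
import pickle
p,a=pickle.load(open("f1.pkl","rb"));p3=pickle.load(open("c3.pkl","rb"))
Twt=p["Twc"]@np.linalg.inv(np.array(p["T_tool_cam"]))
def g(n,X):
    X=np.atleast_2d(X);print(n,X.round(1).tolist(),((np.c_[X,np.ones(len(X))]@np.linalg.inv(Twt).T)[:,:3]).round(1).tolist())
h=lambda uv:np.array(uv,float)/2+[200,0]
g("rim c",onz(p,h([(244.3,127)]),87)); g("rim ext",onz(p,h([(133,125),(356,125),(244,20),(244,234)]),83))
g("bar top",onz(p,h([(163,110),(324,110),(244,97),(244,123)]),129))
g("bar tri",tri([p,p3],[h([(244,110)])[0],[159/1.9+200,(448-338)/1.9]]))
g("bin bottom back",onz(p,h([(194,424-0),(303,424)]),95));g("plate",onz(p,h([(193,356),(296,356)]),49))
g("rails",onz(p,h([(181,364),(308,364)]),22))
```

```text
rim c [[443.2, 277.1, 87.0]] [[114.5, 2.3, 161.4]]
rim ext [[390.1, 264.8, 83.0], [495.1, 295.1, 83.0], [427.7, 330.8, 83.0], [457.7, 226.3, 83.0]] [[117.2, -52.1, 165.4], [117.5, 57.1, 165.3], [170.4, 2.2, 165.4], [61.7, 2.3, 165.4]]
bar top [[409.8, 270.8, 129.0], [473.9, 289.3, 129.0], [440.7, 284.8, 129.0], [443.8, 274.1, 129.0]] [[117.6, -31.6, 119.4], [117.8, 35.1, 119.3], [122.7, 1.9, 119.4], [111.5, 1.9, 119.4]]
bar tri [[441.8, 281.0, 116.0]] [[118.7, 2.0, 132.4]]
bin bottom back [[459.4, 127.8, 95.0], [513.1, 143.2, 95.0]] [[-33.4, -23.2, 153.4], [-33.4, 32.7, 153.4]]
plate [[449.6, 149.9, 49.0], [506.1, 166.1, 49.0]] [[-9.6, -26.5, 199.4], [-9.5, 32.3, 199.4]]
rails [[443.6, 135.5, 22.0], [519.1, 157.2, 22.0]] [[-21.8, -36.2, 226.4], [-21.6, 42.4, 226.4]]
```

servo_tool(rows="0.25 0.005 0 0 0 -0.1 1; 0.5 0.01 0 0 0 -0.2 1; 0.777 0.015 0 0 0 -0.3 1; 0.777 0.015 0 0 0 -0.4 1; 0.777 0.015 0 0 0 -0.5 1", squeeze=90)

```text
clock: 14.05
ee_pos: [442.5, 280.4, 248.9]
eef_rot: [0.776, 3.044, -0.0]
wrist_force: [0.6, -0.8, 0.6]
grip_width: 85.5
grip_force: 0.0
```

servo_tool(rows="0 0 0.1 0 0 -0.1 1; 0 0 0.2 0 0 -0.2 1; 0 0 0.4 0 0 -0.3 1; 0 0 0.5 0 0 -0.4 1; 0 0 0.6 0 0 -0.5 1")

```text
clock: 14.68
ee_pos: [442.7, 279.6, 158.3]
eef_rot: [0.445, -3.11, 0.0]
wrist_force: [0.2, -0.6, -0.2]
grip_width: 85.3
grip_force: 0.0
```

servo_tool(rows="0 0 0 0 0 0 1; 0 0 0 0 0 0 1; 0 0 0 0 0 0 1")

```text
clock: 15.05
ee_pos: [443.3, 280.1, 159.9]
eef_rot: [-0.436, 3.11, 0.001]
wrist_force: [0.3, -0.1, -0.3]
grip_width: 85.4
grip_force: 0.0
```

Run:
```python
from w import *
s=bot.get_obs();M=R.from_rotvec(s["eef_rot"]).as_matrix()
print(s["ee_pos"].round(1),M.round(3).tolist(),s["q"].round(2),s["ft_torque"].round(2)); print((M.T@(np.array([443,278.9,97])-s["ee_pos"])).round(1))
```

```text
[443.3 280.1 159.9] [[-0.962, -0.275, 0.002], [-0.275, 0.962, 0.001], [-0.002, 0.0, -1.0]] [ 0.44  0.31 -0.21  1.05 -0.    0.16] [0.01 0.03 0.04]
[ 0.7 -1.1 62.9]
```

servo_tool(rows="0 0 0.15 0 0 0 1; 0 0 0.3 0 0 0 1; 0 0 0.41 0 0 0 1; 0 0 0.41 0 0 0 1; 0 0 0.41 0 0 0 0.5")

```text
clock: 15.68
ee_pos: [443.4, 280.2, 98.5]
eef_rot: [-0.437, 3.11, 0.001]
wrist_force: [0.6, 0.4, -0.5]
grip_width: 69.6
grip_force: 0.0
```

servo_tool(rows="0 0 0 0 0 0 0; 0 0 0 0 0 0 0; 0 0 0 0 0 0 0; 0 0 0 0 0 0 0; 0 0 0 0 0 0 0")

```text
clock: 16.3
ee_pos: [443.2, 279.4, 98.2]
eef_rot: [-0.438, 3.11, -0.002]
wrist_force: [-0.1, -3.9, 4.9]
grip_width: 14.4
grip_force: 88.5
```

```bash
cat > t.py <<'E'
from w import *
t=[]
for i in range(3):
    s=bot.get_obs();t.append(s["ft_torque"][2])
    if i<2: bot.capture("wrist")
M=R.from_rotvec(s["eef_rot"]).as_matrix()
print(round(s["clock"],2),s["ee_pos"].round(1),"F",s["wrist_force"].round(1),"Mz",np.round(t,3),"yaw",round(np.arctan2(M[1,1],M[0,1]),3),"q6",s["q"][5].round(3),"w",round(s["grip_width"],1),round(s["grip_force"]))
E
python3 t.py
```

```text
16.4 [443.2 279.4  98.2] F [ 0.3 -3.1  5.5] Mz [0.196 0.217 0.237] yaw 1.85 q6 0.163 w 14.6 88
```

servo_tool(rows="0 0 0 0 0 0.1 0; 0 0 0 0 0 0.2 0; 0 0 0 0 0 0.3 0; 0 0 0 0 0 0.4 0; 0 0 0 0 0 0.5 0")

```text
clock: 17.02
ee_pos: [443.0, 277.9, 98.1]
eef_rot: [0.794, 3.037, -0.006]
wrist_force: [0.1, -8.1, 8.4]
grip_width: 14.5
grip_force: 88.8
```

```bash
python3 t.py
```

```text
17.12 [443.1 277.9  98.2] F [-0.8 -7.3  7.5] Mz [ 0.397 -0.183 -0.324] yaw 1.061 q6 0.951 w 14.4 89
```

servo_tool(rows="0 0 0 0 0 0.03 0; 0 0 0 0 0 0.06 0; 0 0 0 0 0 0.09 0; 0 0 0 0 0 0.12 0; 0 0 0 0 0 0.15 0")

```text
clock: 17.75
ee_pos: [442.8, 277.6, 98.2]
eef_rot: [1.14, 2.925, -0.006]
wrist_force: [-1.9, -9.7, 8.4]
grip_width: 14.9
grip_force: 88.9
```

```bash
python3 t.py
```

```text
17.85 [442.8 277.6  98.2] F [-1.1 -9.1  9.6] Mz [0.373 0.21  0.1  ] yaw 0.828 q6 1.184 w 14.7 89
```

servo_tool(rows="0 0 0 0 0 0.02 0; 0 0 0 0 0 0.04 0; 0 0 0 0 0 0.06 0; 0 0 0 0 0 0.08 0; 0 0 0 0 0 0.1 0")

```text
clock: 18.48
ee_pos: [442.5, 277.4, 98.2]
eef_rot: [1.365, 2.826, -0.007]
wrist_force: [-0.6, -9.8, 10.2]
grip_width: 14.7
grip_force: 89.0
```

```bash
python3 t.py
```

```text
18.57 [442.5 277.3  98.2] F [ -1.6 -10.1   9.7] Mz [0.405 0.312 0.202] yaw 0.671 q6 1.341 w 15.0 89
```

servo_tool(rows="0 0 0 0 0 0.02 0; 0 0 0 0 0 0.04 0; 0 0 0 0 0 0.06 0; 0 0 0 0 0 0.08 0")

```text
clock: 19.08
ee_pos: [442.3, 277.2, 98.1]
eef_rot: [1.54, 2.735, -0.007]
wrist_force: [-2.2, -10.3, 10.4]
grip_width: 14.9
grip_force: 89.1
```

```bash
python3 t.py
```

```text
19.18 [442.3 277.2  98.1] F [-2.1 -9.8 10.1] Mz [0.417 0.307 0.215] yaw 0.545 q6 1.467 w 14.8 89
```

servo_tool(rows="0 0 0 0 0 0.01 0; 0 0 0 0 0 0.02 0; 0 0 0 0 0 0.03 0; 0 0 0 0 0 0.04 0")

```text
clock: 19.68
ee_pos: [442.2, 277.1, 98.2]
eef_rot: [1.624, 2.686, -0.008]
wrist_force: [-2.8, -10.9, 10.3]
grip_width: 15.0
grip_force: 89.3
```

```bash
python3 t.py
```

```text
19.77 [442.2 277.1  98.2] F [ -2.7 -10.7  11.7] Mz [0.453 0.381 0.322] yaw 0.483 q6 1.529 w 14.7 89
```

servo_tool(rows="0 0 0 0 0 0.01 0; 0 0 0 0 0 0.02 0; 0 0 0 0 0 0.03 0; 0 0 0 0 0 0.04 0")

```text
clock: 20.27
ee_pos: [442.1, 277.1, 98.2]
eef_rot: [1.707, 2.634, -0.008]
wrist_force: [-1.9, -10.1, 11.0]
grip_width: 14.8
grip_force: 89.4
```

```bash
python3 t.py
```

```text
20.38 [442.1 277.1  98.2] F [ -3.  -11.7  10.8] Mz [0.532 0.456 0.396] yaw 0.42 q6 1.592 w 14.8 89
```

servo_tool(rows="0 0 0 0 0 0.01 0; 0 0 0 0 0 0.02 0; 0 0 0 0 0 0.03 0; 0 0 0 0 0 0.04 0")

```text
clock: 20.88
ee_pos: [442.0, 277.0, 98.1]
eef_rot: [1.789, 2.579, -0.008]
wrist_force: [-2.7, -9.7, 11.5]
grip_width: 14.7
grip_force: 89.5
```

```bash
python3 t.py
```

```text
20.98 [442.  277.   98.2] F [ -2.9 -10.4  11.3] Mz [0.642 0.524 0.48 ] yaw 0.358 q6 1.654 w 14.5 89
```

servo_tool(rows="0 0 0 0 0 0.004 0; 0 0 0 0 0 0.008 0; 0 0 0 0 0 0.012 0; 0 0 0 0 0 0.015 0")

```text
clock: 21.48
ee_pos: [441.9, 277.0, 98.1]
eef_rot: [1.819, 2.558, -0.008]
wrist_force: [-3.3, -11.2, 11.4]
grip_width: 14.9
grip_force: 89.5
```

```bash
python3 t.py
```

```text
21.57 [442.  277.   98.2] F [ -3.5 -10.1  11.2] Mz [0.626 0.593 0.545] yaw 0.335 q6 1.677 w 14.6 89
```

Clamping is about 14.5–15 N, estimated from both torque and the angle slope. Letting go of the wheel and backing off.

servo_tool(rows="0 0 0 0 0 0 0.5; 0 0 0 0 0 0 1; 0 0 0 0 0 0 1; 0 0 0 0 0 0 1; 0 0 -0.2 0 0 0 1")

```text
clock: 22.2
ee_pos: [440.7, 279.0, 125.6]
eef_rot: [-1.819, -2.558, 0.007]
wrist_force: [-0.2, 0.2, -0.2]
grip_width: 85.6
grip_force: 0.0
```

servo_tool(rows="0 0 -0.3 0 0 0 1; 0 0 -0.6 0 0 0 1; 0 0 -0.9 0 0 0 1; 0 0 -0.9 0 0 0 1; 0 0 -0.9 0 0 0 1")

```text
clock: 22.82
ee_pos: [442.6, 279.9, 262.0]
eef_rot: [-1.82, -2.56, 0.0]
wrist_force: [0.2, -0.1, -0.3]
grip_width: 85.5
grip_force: 0.0
```

Run:
```python
from w import *
p=shot();a=shot("scene");q=shot("side");s=bot.get_obs();print(s["clock"],s["ee_pos"].round(1),s["wrist_force"].round(1))
f=lambda x,w:cv2.resize(x,None,fx=w,fy=w,interpolation=2)
x,y=proj(a,[485,120,50])[0].astype(int);u,v=proj(q,[485,120,50])[0].astype(int)
cv2.imwrite("pics/g1.png",np.hstack([f(p["color"][:,120:520],1.2)[:480],np.vstack([f(a["color"][y-60:y+60,x-60:x+60],2),f(q["color"][v-60:v+60,u-60:u+60],2)])]))
```

```text
22.975 [441.8 279.5 260.9] [-0.2 -0.2 -0.6]
```

View pics/g1.png

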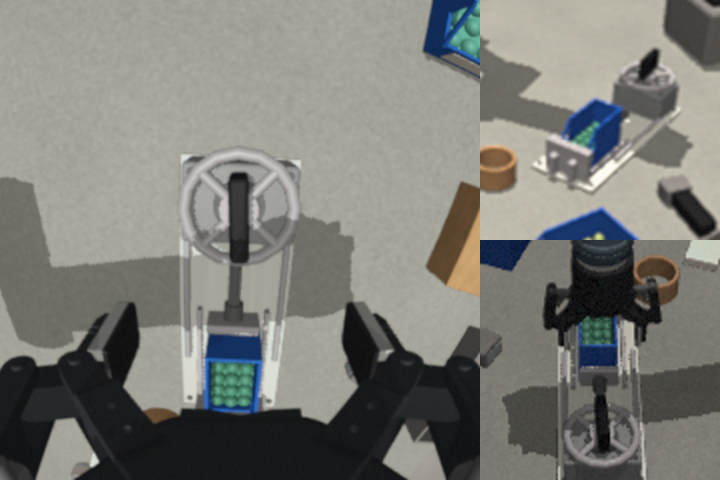

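The plate, at wrist view (233,322), presses on the bin's back, and the bin is against the stop. The bar has turned about 87° to (238,215), and the gripper is clear of everything.

```bash
python3 -c "
from bench import bot;print(bot.sign_off())"
```

```text
the job is handed in; nothing more can be done
None
```

I stood the narrow blue bin in the cradle, let go of it, then wound the wheel clockwise about 1.5 rad to clamp it against the stop at an estimated 15 N (worked out from wheel torque and angle, not measured directly), and handed the job in at about 23 s; the result hasn't been reported back.

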